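# Unstack the prep tubs onto their colour mats

## Task

The prep for the pass has been carried over in one stack: take it apart from the top down, first the two pots in either order, then the yellow-lidded tub, then the blue-lidded tub, and set each one flat and upright in the middle of the mat of its own lid colour, the tubs lengthwise along their mats. Keep everything upright, leave the white sauce cup and the steel ring where they stand, and let go of everything at the end.

Things in the scene. Friction and masses are not known exactly. Their poses are not given: they have to be found in the camera images.
- red_pot_mid (a point): small round white pot with a ribbed red screw cap, upright, 40 mm diameter, 46 mm tall, about 0.09 kg; loose. At the start it stands on the yellow tub's lid beside the green pot (centres about 68 mm apart along the tub's length, the two in either order). Point at its centre, 23 mm above its underside; z points up; its yaw means nothing
- green_pot_mid (a point): small round white pot with a ribbed green screw cap, upright, 40 mm diameter, 46 mm tall, about 0.09 kg; loose. At the start it stands on the yellow tub's lid beside the red pot (centres about 68 mm apart along the tub's length, the two in either order). Point at its centre, 23 mm above its underside; z points up; its yaw means nothing
- yellow_tub_mid (a point): closed white food tub with a flat yellow lid, 116 mm long, 58 mm wide, 42 mm tall, straight sides, about 0.2 kg; loose. At the start it lies on the blue tub's lid, lengthwise along it, with the two pots on its own lid. Point at its centre, 21 mm above its underside; x runs along its length, y across its width, z points up; the two ends are alike
- blue_tub_mid (a point): closed white food tub with a flat blue lid, 170 mm long, 64 mm wide, 44 mm tall, straight sides, about 0.32 kg; loose. The bottom of the stack, on the table at the start. Point at its centre, 22 mm above its underside; x runs along its length, y across its width, z points up; the two ends are alike
- red_mat_top (a point): flat round red mat, 72 mm diameter, 3 mm thick, fixed to the table. Point at the centre of its top face; z points up
- green_mat_top (a point): flat round green mat, 72 mm diameter, 3 mm thick, fixed to the table. Point at the centre of its top face; z points up
- yellow_mat_top (a point): flat yellow mat with rounded corners, 190 x 84 mm, 3 mm thick, fixed to the table. Point at the centre of its top face; x runs along its 190 mm length, z points up
- blue_mat_top (a point): flat blue mat with rounded corners, 190 x 84 mm, 3 mm thick, fixed to the table. Point at the centre of its top face; x runs along its 190 mm length, z points up
- sauce_cup_mid (a point): bystander: empty plain white sauce cup, 62 mm across the rim, 34 mm tall, loose, standing on the table. Point at its centre, 17 mm above its underside
- steel_ring_mid (a point): bystander: plain steel food ring, open at both ends, 64 mm diameter, 50 mm tall, loose, standing on the table. Point at its centre, 25 mm above its underside
There are look-alikes about, which are no part of the job. What is shaped like the part that bears yellow_tub_mid but purple is not meant.

How it is judged (in metres and radians):
On the way, in this order (a step that is already met when the one before it is completed fails the run):
1. both pots stand released on the mats of their cap colours (horizontal distance between red_pot_mid and red_mat_top below 0.015 m and z of red_pot_mid in the frame of red_mat_top between 0.018 and 0.028 m and angle between each of red_pot_mid, green_pot_mid's own z axis and vertical below 0.1 rad and linear speed of each of red_pot, green_pot below 0.02 m/s and contact force between the fingers and red_pot below 0.1 N and horizontal distance between green_pot_mid and green_mat_top below 0.015 m and z of green_pot_mid in the frame of green_mat_top between 0.018 and 0.028 m and contact force between the fingers and green_pot below 0.1 N), for 0.2 s.
2. the yellow tub lies released on the yellow mat (all of step 1 and horizontal distance between yellow_tub_mid and yellow_mat_top below 0.015 m and z of yellow_tub_mid in the frame of yellow_mat_top between 0.016 and 0.026 m and angle between yellow_tub_mid's own z axis and vertical below 0.1 rad and angle between the x axis of yellow_tub_mid and the x axis of yellow_mat_top, either way round below 0.2 rad and linear speed of yellow_tub below 0.02 m/s and contact force between the fingers and yellow_tub below 0.1 N), for 0.2 s.
3. the blue tub lies released on the blue mat (all of step 2 and horizontal distance between blue_tub_mid and blue_mat_top below 0.015 m and z of blue_tub_mid in the frame of blue_mat_top between 0.017 and 0.027 m and angle between blue_tub_mid's own z axis and vertical below 0.1 rad and angle between the x axis of blue_tub_mid and the x axis of blue_mat_top, either way round below 0.2 rad and linear speed of blue_tub below 0.02 m/s and contact force between the fingers and blue_tub below 0.1 N), for 0.2 s.
At the end, for the whole second after the job is handed in: Each pot and tub stands flat (tilt under 0.1 rad) on the mat of its own colour, its centre within 15 mm of the mat's centre, resting on the mat (height within 5 mm), each tub's length within 0.2 rad of its mat's length; all released and at rest (all of step 3); the robot touches nothing.
It fails at once if the sauce cup is pushed more than 20 mm from where it stood (distance of sauce_cup_mid from where it was at the start of the episode above 0.02 m).
It fails at once if the steel ring is pushed more than 20 mm from where it stood (distance of steel_ring_mid from where it was at the start of the episode above 0.02 m).
It fails at once if a pot or tub is tipped by more than 40 degrees (angle between any of red_pot_mid, green_pot_mid, yellow_tub_mid, blue_tub_mid's own z axis and vertical above 0.7 rad).
It also fails if it takes over 123 s, if anything falls off the work surface, if the arm or the gripper's body presses on something with over 40 N, if the wrist force passes 120 N, or if a joint passes its speed limit or range.

## Robot

A 6-joint arm with a two-finger parallel gripper is mounted at the origin on a cart in front of the work surface, level with it; the furniture and walls round the work are solid. World frame = base frame: x ahead of the robot, y to its left, z up, the work surface at z = 0. Lengths are in mm, angles in rad, forces in N, time in s.
With the tool pointing down it reaches from about 400 to 825 mm from the base axis. Payload 7 kg.
Tool frame: the origin (TCP) lies at the very end of the fingers, on their centre line; the grasp point (between the pads) lies 19 mm behind it; z points along the fingers, y is the direction in which the jaws open and shut (so a half turn about z gives the same grasp; the last joint's range is limited). The gripper opens to 88 mm and grips with 3 to 60 N. Pads are 19 mm wide; open, the fingers measure 130 mm over their backs; the gripper's body (78 mm by 193 mm) begins 47 mm behind the grasp point.
Start: joints at [-0.95, 0.359, 0.012, 0, -1.224, -0.288], TCP at [220.489, -637.95, 226.561] pointing down, gripper open.
Joint ranges: [-3.07, 3.07], [-1.43, 2.12], [-1.02, 1.25], [-3.03, 1.67], [-3.05, -0], [-3.03, 3.03]. Speed limits (rad/s): [2.39, 2.39, 3.01, 3.14, 3.14, 3.14].

## Interface

Orientations are given as a unit quaternion [x, y, z, w].
In Python, from plant import bot gives the robot as it stands. Calls block until the motion is done:
- bot.move_ptp(position, orientation): joint-space move of the TCP to a pose.
- bot.line_to(position, velocity=150, ori=None): straight line of the TCP; ori=None keeps the orientation; velocity is the mean speed in mm/s.
- bot.move_joints(angles): joint-space move.
- bot.move_gripper(opening, force=None): finger opening in mm; force is the grip in N (None keeps the last); returns when the fingers have stopped.
- bot.pause(seconds).
- bot.solve_ik(position, orientation): joint angles nearest the present ones, or None.
- bot.read_state(): the state.
- bot.camera(name): name is "scene" or "side" or "wrist"; returns the picture (384x512x3 uint8, red, green, blue); there is no depth.
- bot.get_calibration(name): a dict with "fx", "fy", "cx", "cy" (pixels), "view" (4x4, takes a point from world to camera coordinates); the wrist camera has in their place "T_tool_cam" (4x4, takes a point from camera to tool coordinates, whose origin is the TCP and whose axes are the flange's). Camera axes: x right, y up, looking along -z (the intrinsics and any distortion apply to the point x, -y, -z); pixel columns grow to the right and rows downward; lengths in mm; the calibration is good to about 2 mm. A picture is of the moment at which its call begins: read the wrist's pose just before it. get_calibration takes no time and is no camera call.
A pose or a line that the arm cannot do raises bot.Unreachable and nothing moves.
- bot.close_job(): hands the job in, once; it reports no verdict.
The state is a dict: "t": time; "joint_pos": joint angles; "qvel": joint speeds; "tau": joint torques, N m; "tcp_pos": TCP position; "eef_rot": TCP orientation; "contact_force": force on the tool from outside, world axes, zero at the start; "moment": the same for the moment, N m; "width": finger opening in mm.
Only numpy, scipy, OpenCV 4.12 (cv2) and the standard library are available. Lean on these libraries where they do the work, as an engineer would, in place of code of your own. Each camera call takes 0.05 s, during which the arm holds its last target.

## Working session

There is one attempt and no reset: what is moved stays moved. The work goes in short steps, each a Python script; the robot and the scene stay as the last script left them, time stands still between calls to the robot, and variables do not carry over. Pictures are saved under pics/ and viewed, and the job is handed in when it is done.

```bash
ls; mkdir -p pics
python3 - <<'E'
from plant import bot
import cv2,numpy as np
for n in ["scene","side","wrist"]:
    im=bot.camera(n); cv2.imwrite(f"pics/{n}0.png",im[:,:,::-1]); print(n,bot.get_calibration(n))
print(bot.read_state())
E
```

```text
pics
scene {'fx': 427.91413228724923, 'fy': 427.91413228724923, 'cx': 256.6916442657673, 'cy': 191.52139962063987, 'view': array([[-5.52428221e-01, -8.33303975e-01, -2.06771758e-02,
         2.61293049e+02],
       [ 5.69601798e-01, -3.95488731e-01,  7.20515410e-01,
        -3.84901154e+02],
       [-6.08585945e-01,  3.86255290e-01,  6.93130578e-01,
        -9.41168339e+02],
       [ 0.00000000e+00,  0.00000000e+00,  0.00000000e+00,
         1.00000000e+00]])}
side {'fx': 406.7962962780102, 'fy': 406.7962962780102, 'cx': 245.75365574065688, 'cy': 189.86867174613778, 'view': array([[-9.77591007e-01, -2.10056316e-01,  1.38624557e-02,
         5.30366193e+02],
       [ 1.22443250e-01, -5.13807413e-01,  8.49122838e-01,
        -1.60130288e+02],
       [-1.71240982e-01,  8.31792214e-01,  5.28013484e-01,
        -1.06184273e+03],
       [ 0.00000000e+00,  0.00000000e+00,  0.00000000e+00,
         1.00000000e+00]])}
wrist {'fx': 290.553097422708, 'fy': 290.553097422708, 'cx': 260.37327177140963, 'cy': 195.38876672668434, 'T_tool_cam': array([[ 5.83371260e-04,  9.65408975e-01,  2.60739661e-0
[... 259 characters left out ...]
        1.00000000e+00]])}
{'t': 0.15, 'joint_pos': array([-9.49864058e-01,  3.59227082e-01,  1.12981295e-02, -1.93604996e-04,
       -1.22408323e+00, -2.88081576e-01]), 'qvel': array([-0.00137413, -0.00190155,  0.00168883,  0.00119231, -0.00113105,
        0.00091155]), 'tau': array([-3.01831569e-03, -5.83273709e+01,  2.93291223e+01,  7.00125128e+00,
        8.81055370e-03, -1.07869985e-04]), 'tcp_pos': array([ 220.38670748, -637.64822826,  225.85838531]), 'eef_rot': array([-1.65625625e-01,  9.86188509e-01,  5.86169917e-04, -1.85110581e-04]), 'contact_force': array([ 0.42782845, -0.71150465, -0.23667068]), 'moment': array([ 0.00731974,  0.05469864, -0.0214377 ]), 'width': 87.62635403353082}
```

View pics/scene0.png

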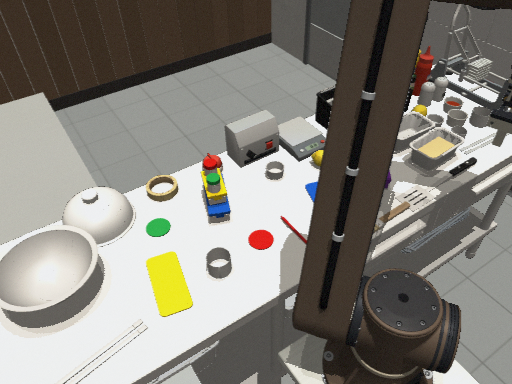

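View pics/side0.png

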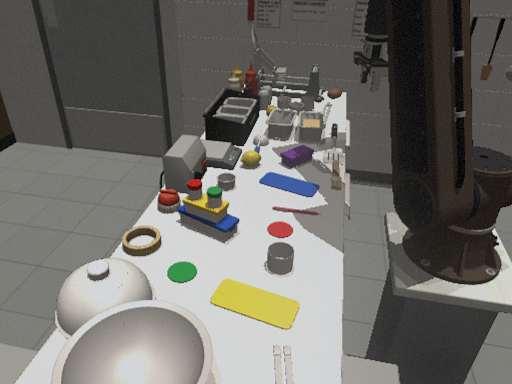

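View pics/wrist0.png

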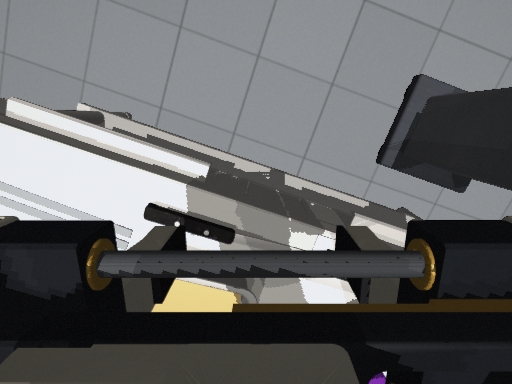

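The side view shows everything: the stack (red cap at 194,186, green cap at 214,196), the mats (green 182,272; red 280,230; yellow 255,302; blue 290,184), the steel ring (281,258) and the cup (227,181). The wrist view looks off the table. I'll measure from both fixed cameras.

```bash
cat > h.py <<'E'
from plant import bot
import cv2,numpy as np
def ray(n,u,v,T=None):
    c=bot.get_calibration(n)
    d=np.array([(u-c['cx'])/c['fx'],-(v-c['cy'])/c['fy'],-1.])
    if n=='wrist':
        M=T@c['T_tool_cam']
    else: M=np.linalg.inv(c['view'])
    return M[:3,3],M[:3,:3]@d
def onz(n,u,v,z,T=None):
    o,d=ray(n,u,v,T); return o+d*(z-o[2])/d[2]
def toolT(s=None):
    from scipy.spatial.transform import Rotation as R
    s=s or bot.read_state(); T=np.eye(4);T[:3,:3]=R.from_quat(s['eef_rot']).as_matrix();T[:3,3]=s['tcp_pos'];return T
HUE={'red':[(0,6),(174,180)],'green':[(50,85)],'yellow':[(24,34)],'blue':[(100,125)]}
def blobs(im,col,smin=130,vmin=60,amin=25):
    h=cv2.cvtColor(im,cv2.COLOR_RGB2HSV); m=np.zeros(h.shape[:2],np.uint8)
    for a,b in HUE[col]: m|=cv2.inRange(h,(a,smin,vmin),(b,255,255))
    cs,_=cv2.findContours(m,cv2.RETR_EXTERNAL,cv2.CHAIN_APPROX_NONE)
    return sorted([c for c in cs if cv2.contourArea(c)>=amin],key=cv2.contourArea,reverse=True)
def proj(n,c,z,T=None):
    """contour pixels onto plane z -> xy"""
    return np.array([onz(n,*p,z,T)[:2] for p in c.reshape(-1,2)],np.float32)
def rect(xy):
    (cx,cy),(w,h),a=cv2.minAreaRect(xy)
    if w<h: w,h,a=h,w,a+90
    return cx,cy,w,h,(a+90)%180-90
E
python3 - <<'E'
from h import *
z={'red':[3,46+42+44],'green':[3,132],'yellow':[3,86],'blue':[3,44]}
for n in ['side','scene']:
    im=bot.camera(n)
    for c in HUE:
        for b in blobs(im,c)[:5]:
            x,y,w,h=cv2.boundingRect(b)
            print(n,c,'px',x+w//2,y+h//2,w,h,*['z%d: '%zz+' '.join('%.0f'%q for q in rect(proj(n,b,zz))) for zz in z[c]])
E
python3 -c "
import cv2
for n,(x,y,w,h) in dict(side=(120,150,200,180),scene=(130,130,220,200)).items():
    im=cv2.imread(f'pics/{n}0.png')[y:y+h,x:x+w]; cv2.imwrite(f'pics/{n}0c.png',cv2.resize(im,None,fx=3,fy=3,interpolation=cv2.INTER_CUBIC))"
```

```text
side red px 280 229 25 15 z3: 443 9 67 64 13 z132: 427 179 55 52 13
side red px 169 197 20 17 z3: 803 -74 94 58 -68 z132: 719 112 76 47 -68
side red px 251 79 12 30 z3: 811 -1382 566 63 -79 z132: 725 -951 460 51 -79
side red px 194 184 15 11 z3: 751 -166 65 46 -73 z132: 677 37 53 37 -73
side red px 251 10 6 20 z3: 1347 -3996 1429 59 -79 z132: 1161 -3073 1160 48 -79
side green px 182 272 29 21 z3: 650 231 68 67 -64 z132: 595 359 55 54 -64
side green px 215 191 14 8 z3: 675 -142 42 42 -75 z132: 615 56 34 34 -75
side yellow px 255 304 88 50 z3: 462 287 188 83 -11 z86: 449 363 165 73 -11
side yellow px 195 201 25 14 z3: 709 -85 79 61 -18 z86: 666 36 70 54 -18
side blue px 289 185 59 24 z3: 450 -239 187 81 -17 z44: 444 -170 175 76 -17
side blue px 208 218 61 27 z3: 660 -10 184 71 -22 z44: 642 45 173 67 -22
scene red px 423 71 22 50 z3: 843 -1125 472 63 -57 z132: 698 -910 407 54 -57
scene red px 261 240 24 20 z3: 441 8 69 65 -35 z132: 351 66 60 56 -35
scene red px 212 161 19 17 z3: 823 -49 87 61 -28 z132: 680 17 75 53 -28
scene red px 294 230 26 28 z3: 420 -91 122 7 1 z132: 333 -19 105 6 1
scene red px 269 145 7 8 z3: 785 -259 40 21 -35 z132: 647 -164 35 18 -35
scene green px 158 227 23 19 z3: 649 228 70 64 -23 z132: 530 256 60 55 -23
scene green px 213 179 14 12 z3: 742 -6 53 43 -35 z132: 611 54 46 37 -35
scene yellow px 169 284 47 65 z3: 460 284 191 82 -11 z86: 400 297 174 75 -11
scene yellow px 214 184 26 32 z3: 719 3 145 62 -19 z86: 636 41 132 56 -19
scene yellow px 317 158 13 16 z3: 636 -353 84 39 -50 z86: 561 -283 76 35 -50
scene yellow px 419 110 15 12 z3: 628 -870 60 58 -78 z86: 554 -754 55 53 -78
scene blue px 218 207 24 22 z3: 626 41 96 65 -23 z44: 590 58 92 62 -23
scene blue px 312 192 12 20 z3: 516 -231 88 34 -46 z44: 484 -202 84 33 -46
```

View pics/side0c.png

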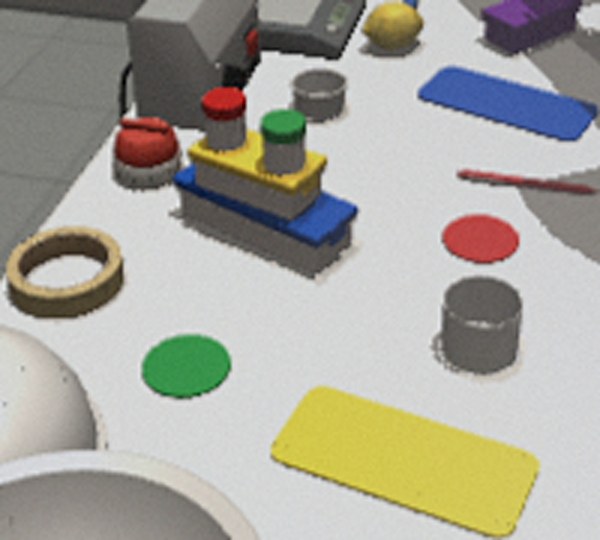

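View pics/scene0c.png

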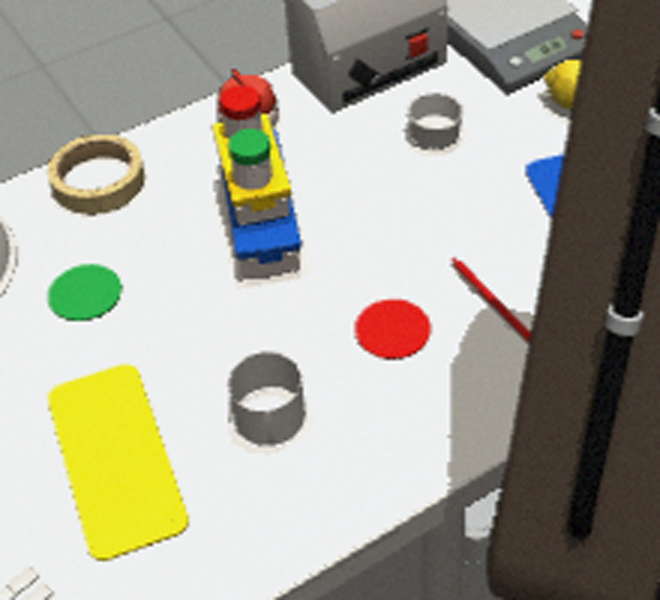

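```bash
cat >> h.py <<'E'
from scipy.spatial.transform import Rotation as Rn
def ori(yaw):
    """tool down, tool x at yaw deg (world)"""
    c,s=np.cos(np.radians(yaw)),np.sin(np.radians(yaw))
    X=np.array([c,s,0]);Z=np.array([0,0,-1.]);Y=np.cross(Z,X)
    return Rn.from_matrix(np.c_[X,Y,Z]).as_quat()
def tri(a,b):
    (o1,d1),(o2,d2)=[ray(*q) for q in (a,b)]
    A=np.c_[d1,-d2]; t=np.linalg.lstsq(A,o2-o1,rcond=None)[0]
    p,q=o1+d1*t[0],o2+d2*t[1]; return (p+q)/2,np.linalg.norm(p-q)
E
python3 - <<'E'
from h import *
np.set_printoptions(precision=1,suppress=True)
print('ring base ctr', onz('side',281,268,0), onz('scene',219,271,0),'ring ctr',tri(('side',281,258),('scene',219,262)))
print('cup',tri(('side',226.5,181.5),('scene',275,170)))
print('pepper',tri(('side',169,199),('scene',214,161)))
print('bamboo',tri(('side',142,240),('scene',162,188)))
for p,yw in [((642,45),-20),((642,45),160),((442,8),-20),((442,8),160),((442,8),70),((649,230),-20),((649,230),160),((461,286),-11),((461,286),169),((450,-239),-17),((450,-239),163)]:
    for z in (5,250):
        q=bot.solve_ik([*p,z],ori(yw)); print(p,yw,z,None if q is None else np.round(q,2))
E
```

```text
ring base ctr [419.2 161.7   0. ] [415.7 157.7   0. ] ring ctr (array([422.9, 151.4,  24.3]), np.float64(2.7934388910441212))
cup (array([ 647.8, -188.1,   14.6]), np.float64(2.541852886192794))
pepper (array([789. , -40.4,  22.7]), np.float64(8.976543311386765))
bamboo (array([787.8, 150.9,  10.8]), np.float64(1.6306931839859735))
(642, 45) -20 5 [ 0.4  0.5 -0.3  0.  -0.8  0.8]
(642, 45) -20 250 [ 0.4  0.3 -0.   0.  -1.2  0.8]
(642, 45) 160 5 [ 0.4  0.5 -0.3 -0.  -0.8 -2.3]
(642, 45) 160 250 [ 0.4  0.3 -0.   0.  -1.2 -2.3]
(442, 8) -20 5 [ 0.5  0.3 -0.8  0.  -0.6  0.8]
(442, 8) -20 250 [ 0.5 -0.1 -0.4  0.  -1.2  0.8]
(442, 8) 160 5 [ 0.5  0.3 -0.8 -0.  -0.6 -2.4]
(442, 8) 160 250 [ 0.5 -0.1 -0.4  0.  -1.2 -2.4]
(442, 8) 70 5 [ 0.5  0.3 -0.8  0.  -0.6  2.3]
(442, 8) 70 250 [ 0.5 -0.1 -0.4  0.  -1.2  2.3]
(649, 230) -20 5 [ 0.6  0.6 -0.2  0.  -0.8  0.6]
(649, 230) -20 250 [ 0.6  0.4  0.1  0.  -1.3  0.6]
(649, 230) 160 5 [ 0.6  0.6 -0.2  0.  -0.8 -2.5]
(649, 230) 160 250 [ 0.6  0.4  0.1  0.  -1.3 -2.5]
(461, 286) -11 5 [ 0.9  0.4 -0.5  0.  -0.6  0.5]
(461, 286) -11 250 [ 0.9  0.1 -0.2  0.  -1.2  0.5]
(461, 286) 169 5 [ 0.9  0.4 -0.5 -0.  -0.6 -2.7]
(461, 286) 169 250 [ 0.9  0.1 -0.2  0.  -1.2 -2.7]
(450, -239) -17 5 [-0.1  0.3 -0.6  0.  -0.6  1.4]
(450, -239) -17 250 [-0.1  0.1 -0.3  0.  -1.2  1.4]
(450, -239) 163 5 [-0.1  0.3 -0.6 -0.  -0.6 -1.8]
(450, -239) 163 250 [-0.1  0.1 -0.3  0.  -1.2 -1.8]
```

Run:
```python
from h import *
bot.move_ptp([590,62,260],ori(-20))
s=bot.read_state(); T=toolT(s); im=bot.camera('wrist'); np.savez('w1.npz',im=im,T=T)
cv2.imwrite('pics/wrist1.png',im[:,:,::-1]); print(s['t'],s['tcp_pos'])
for c,zs in {'red':[132],'green':[132],'yellow':[86],'blue':[44]}.items():
    for b in blobs(im,c,vmin=40)[:3]:
        x,y,w,h=cv2.boundingRect(b)
        for z in zs: print(c,'px',x+w//2,y+h//2,w,h,' '.join('%.1f'%q for q in rect(proj('wrist',b,z,T))), cv2.minEnclosingCircle(proj('wrist',b,z,T)))
```

```text
3.0417 [590.06268242  61.2638773  259.9222236 ]
red px 264 86 42 46 681.1 26.3 38.2 37.8 -85.3 ((680.9520263671875, 26.00939178466797), 19.574604034423828)
red px 322 235 39 31 519.5 19.5 37.9 35.1 -30.8 ((517.0853881835938, 18.2998104095459), 23.218793869018555)
red px 276 10 51 20 735.9 -5.4 43.1 14.6 70.0 ((741.99462890625, -7.621798992156982), 21.582550048828125)
green px 138 165 50 49 654.0 168.4 48.3 47.9 69.9 ((653.8859252929688, 168.44232177734375), 24.332256317138672)
green px 262 157 40 40 620.0 50.1 38.5 38.3 69.9 ((619.6112060546875, 50.474021911621094), 19.83507537841797)
yellow px 171 295 41 36 486.3 226.0 53.1 52.1 69.9 ((483.6269226074219, 227.6519012451172), 34.62355041503906)
yellow px 275 99 29 65 667.5 15.3 65.8 30.5 -24.5 ((664.5909423828125, 9.886327743530273), 33.39816665649414)
yellow px 278 143 22 24 622.9 29.4 26.1 23.5 -18.6 ((621.8486938476562, 28.34935760498047), 16.164403915405273)
blue px 484 169 56 104 488.5 -220.0 137.8 74.6 -16.4 ((488.58782958984375, -218.33096313476562), 73.47543334960938)Traceback (most recent call last):
  File "<stdin>", line 8, in <module>
  File "h.py", line 23, in proj
    return np.array([onz(n,*p,z,T)[:2] for p in c.reshape(-1,2)],np.float32)
                     ~~~^^^^^^^^^^
  File "h.py", line 11, in onz
    o,d=ray(n,u,v,T); return o+d*(z-o[2])/d[2]
        ~~~^^^^^^^^^
  File "h.py", line 4, in ray
    c=bot.get_calibration(n)
ValueError: time passes only in moves, steps and waits
```

View pics/wrist1.png

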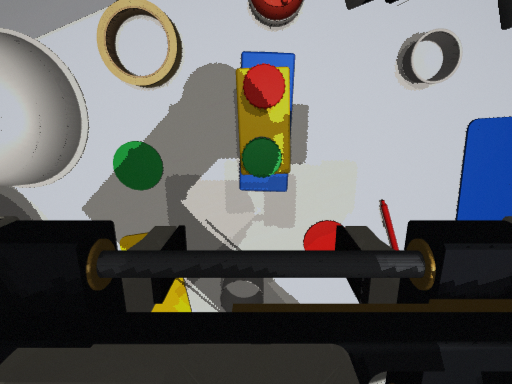

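```bash
python3 - <<'E'
from plant import bot
import pickle
pickle.dump({n:bot.get_calibration(n) for n in ['side','scene','wrist']},open('cal.pkl','wb'))
E
sed -i "s/^def ray/import pickle; CAL=pickle.load(open('cal.pkl','rb'))\ndef ray/; s/c=bot.get_calibration(n)/c=CAL[n]/" h.py
python3 - <<'E'
from h import *
d=np.load('w1.npz');im,T=d['im'],d['T']
for c,zs in {'red':[132,3],'green':[132,3],'yellow':[86],'blue':[44,3]}.items():
    for b in blobs(im,c,vmin=40)[:3]:
        x,y,w,h=cv2.boundingRect(b)
        for z in zs: print(c,'px',x+w//2,y+h//2,w,h,'z',z,' '.join('%.1f'%q for q in rect(proj('wrist',b,z,T))))
for u,v in [(241,52),(295,54),(240,190),(288,191)]: print('blue corner',onz('wrist',u,v,44,T))
for u,v in [(238,69),(293,68),(288,175),(241,174)]: print('yel corner',onz('wrist',u,v,86,T))
E
```

```text
red px 264 86 42 46 z 132 681.1 26.3 38.2 37.8 -85.3
red px 264 86 42 46 z 3 692.3 20.7 55.5 54.8 -85.3
red px 322 235 39 31 z 132 519.5 19.5 37.9 35.1 -30.8
red px 322 235 39 31 z 3 457.6 10.8 55.0 50.9 -30.8
red px 276 10 51 20 z 132 735.9 -5.4 43.1 14.6 70.0
red px 276 10 51 20 z 3 771.7 -25.3 62.6 21.1 70.0
green px 138 165 50 49 z 132 654.0 168.4 48.3 47.9 69.9
green px 138 165 50 49 z 3 652.9 227.0 70.1 69.5 69.9
green px 262 157 40 40 z 132 620.0 50.1 38.5 38.3 69.9
green px 262 157 40 40 z 3 603.5 55.2 55.9 55.7 69.9
yellow px 171 295 41 36 z 86 486.3 226.0 53.1 52.1 69.9
yellow px 275 99 29 65 z 86 667.5 15.3 65.8 30.5 -24.5
yellow px 278 143 22 24 z 86 622.9 29.4 26.1 23.5 -18.6
blue px 484 169 56 104 z 44 488.5 -220.0 137.8 74.6 -16.4
blue px 484 169 56 104 z 3 470.0 -248.4 152.9 82.8 -16.4
blue px 268 86 54 71 z 44 686.2 18.9 77.9 62.8 -22.0
blue px 268 86 54 71 z 3 689.4 16.7 86.5 69.7 -22.0
blue px 264 181 48 21 z 44 577.4 62.7 62.1 24.3 66.2
blue px 264 181 48 21 z 3 568.7 65.4 68.9 27.0 66.2
blue corner [732.78693477  34.12695433  44.        ]
blue corner [709.01755484 -24.82997094  44.        ]
blue corner [577.1959252   95.40572497  44.        ]
blue corner [554.05343923  36.06480453  44.        ]
yel corner [709.96038493  43.51185295  86.        ]
yel corner [690.96646915 -11.46703084  86.        ]
yel corner [583.73909103  30.22951051  86.        ]
yel corner [603.55831983  81.04788861  86.        ]
```

```bash
cat >> h.py <<'E'
def pick(xy,ztcp,yaw,force=20,zup=200,open_=88):
    bot.move_gripper(open_)
    bot.move_ptp([*xy,max(zup,ztcp+60)],ori(yaw))
    bot.line_to([*xy,ztcp+25],250); bot.line_to([*xy,ztcp],80)
    bot.move_gripper(0,force); s=bot.read_state(); print('grip w %.1f'%s['width'],s['tcp_pos'].round(1),s['contact_force'].round(1))
    bot.line_to([*xy,ztcp+20],80); bot.line_to([*xy,max(zup,ztcp+60)],250)
    s=bot.read_state(); print('lift w %.1f'%s['width'],s['contact_force'].round(1),'t',round(s['t'],1))
def place(xy,ztcp,yaw,zup=200,open_=88):
    bot.move_ptp([*xy,zup],ori(yaw))
    s=bot.read_state(); print('carry w %.1f'%s['width'])
    bot.line_to([*xy,ztcp+20],250); bot.line_to([*xy,ztcp],40); bot.pause(0.2)
    s=bot.read_state(); print('down',s['tcp_pos'].round(1),s['contact_force'].round(1))
    bot.move_gripper(open_); bot.pause(.1)
    bot.line_to([*xy,ztcp+30],80); bot.line_to([*xy,zup],250)
    print('t',round(bot.read_state()['t'],1))
E
python3 - <<'E'
from h import *
pick((619,51),93,-21.5)
im=bot.camera('side');cv2.imwrite('pics/side2.png',im[:,:,::-1])
im=bot.camera('scene');cv2.imwrite('pics/scene2.png',im[:,:,::-1])
E
python3 -c "
import cv2,numpy as np
a=cv2.imread('pics/side2.png')[60:260,80:360];b=cv2.imread('pics/scene2.png')[60:260,120:400]
cv2.imwrite('pics/c2.png',cv2.resize(np.vstack([a,b]),None,fx=1.5,fy=1.5))"
```

```text
grip w 39.5 [619.  51.  93.] [-0.9  1.1  0.1]
lift w 39.7 [ 0.4 -0.4 -1.7] t 6.3
```

View pics/c2.png

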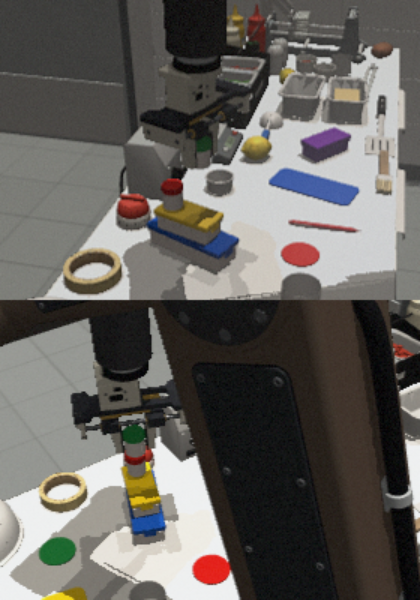

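The green pot is held upright (width 39.5) and the rest of the stack is undisturbed. I'll place it and fetch the red one.

Run:
```python
from h import *
place((650.5,229),10.5,-21.5)
pick((680,27.5),93,-21.5)
place((443,9),10.5,-21.5,zup=150)
bot.move_ptp([560,110,300],ori(-20))
for n in ['side','scene','wrist']:
    T=toolT(); im=bot.camera(n);cv2.imwrite(f'pics/{n}3.png',im[:,:,::-1]); np.savez(f'{n}3.npz',im=im,T=T)
print(bot.read_state()['t'])
```

```text
carry w 39.7
down [650.5 229.   10.4] [-0.5 -0.5 -0.7]
t 11.2
grip w 40.0 [680.   27.4  93. ] [-0.2 -0.2  0.5]
lift w 39.9 [-1.1 -0.3 -1.4] t 14.9
carry w 39.9
down [443.    9.   10.6] [ 0.  -0.9 -1.5]
t 19.5
20.55
```

```bash
python3 - <<'E'
from h import *
for n in ['side','scene','wrist']:
  d=np.load(f'{n}3.npz');im,T=d['im'],d['T']
  for c,zs in {'red':[49,3],'green':[49,3],'yellow':[86,3],'blue':[44,3]}.items():
    for b in blobs(im,c,vmin=40)[:3]:
        x,y,w,h=cv2.boundingRect(b)
        print(n,c,'px',x+w//2,y+h//2,w,h,*[' z%d '%z+' '.join('%.1f'%q for q in rect(proj(n,b,z,T))) for z in zs])
E
python3 -c "
import cv2,numpy as np
a=cv2.imread('pics/side3.png');b=cv2.imread('pics/wrist3.png')
cv2.imwrite('pics/c3.png',cv2.resize(np.vstack([a[120:360,100:400],b[:250,100:400]]),None,fx=1.2,fy=1.2))"
```

```text
side red px 169 197 20 17  z49 773.1 -7.7 87.2 53.9 -67.6  z3 803.1 -73.9 93.5 57.8 -67.6
side red px 280 230 25 14  z49 437.5 75.0 62.9 53.1 1.2  z3 443.4 14.9 67.4 56.9 1.2
side red px 251 74 12 21  z49 794.0 -1297.2 386.9 58.8 -79.1  z3 825.5 -1456.0 414.7 63.0 -79.1
side green px 182 273 29 19  z49 628.3 281.2 62.4 54.3 21.9  z3 647.8 235.9 66.9 58.1 21.9
side green px 182 260 16 14  z49 645.3 237.9 46.5 34.6 -69.4  z3 666.1 189.5 49.9 37.1 -69.4
side yellow px 202 200 36 19  z86 655.0 39.5 96.9 54.1 -17.5  z3 696.1 -80.6 110.2 61.6 -17.5
side yellow px 287 309 23 26  z86 379.1 358.7 65.2 36.4 -60.4  z3 382.2 282.5 74.2 41.4 -60.4
side yellow px 252 156 11 10  z86 573.1 -252.3 62.9 25.5 -61.2  z3 602.9 -412.6 71.6 29.1 -61.2
side blue px 289 185 59 24  z44 444.1 -170.3 175.2 75.5 -16.7  z3 449.6 -239.1 186.3 80.3 -16.7
side blue px 208 218 61 27  z44 642.9 45.9 172.5 66.3 -21.1  z3 661.1 -9.2 183.5 70.6 -21.1
scene red px 261 237 24 26  z49 418.4 22.7 87.6 62.0 -34.6  z3 450.9 1.6 92.1 65.2 -34.6
scene red px 212 161 19 17  z49 772.3 -25.6 81.2 58.0 -28.4  z3 823.2 -49.2 85.4 61.
[... 690 characters left out ...]
1.6 -73.4 89.8 7.9 -0.0  z3 431.9 -91.5 99.9 8.8 -0.0
wrist green px 166 131 48 47  z49 649.9 213.0 63.2 62.5 31.2  z3 652.6 227.3 70.3 69.5 31.2
wrist yellow px 292 81 50 104  z86 648.4 37.3 114.8 57.1 -18.5  z3 653.5 26.2 140.6 70.0 -18.5
wrist yellow px 193 289 48 24  z86 432.3 259.8 68.3 37.8 69.9  z3 389.0 298.6 83.6 46.2 69.9
wrist yellow px 175 215 47 30  z86 543.6 236.1 62.5 33.3 60.7  z3 525.1 269.7 76.5 40.7 60.7
wrist blue px 488 147 48 124  z44 469.6 -198.8 178.8 68.2 -7.1  z3 454.0 -227.2 196.6 75.0 -7.1
wrist blue px 288 121 46 64  z44 604.5 52.2 83.2 62.8 -21.9  z3 602.4 48.7 91.5 69.1 -21.9
wrist blue px 294 31 50 27  z44 714.0 5.7 66.8 26.1 54.4  z3 722.8 -2.4 73.4 28.7 54.4
```

View pics/c3.png

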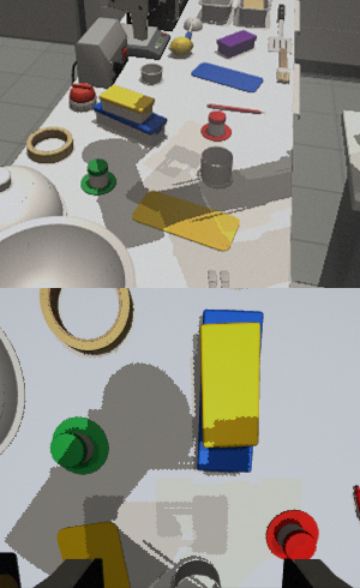

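View pics/scene3.png

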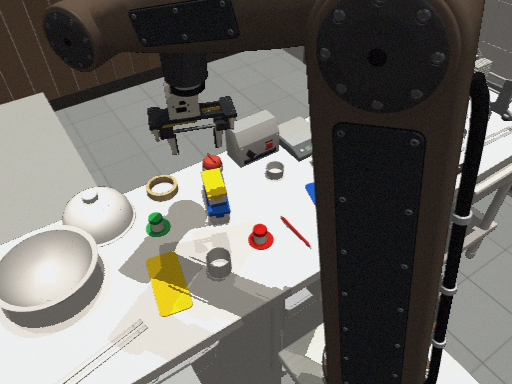

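Both pots stand on their mats. I'll check how well they're centred using the cap pixels.

```bash
python3 -c "
import cv2,numpy as np
s=cv2.imread('pics/side3.png');c=cv2.imread('pics/scene3.png')
P=[s[210:250,260:300],s[250:290,162:202],c[217:257,241:281],c[205:245,138:178]]
P=[cv2.resize(p,None,fx=8,fy=8,interpolation=cv2.INTER_NEAREST) for p in P]
cv2.imwrite('pics/c4.png',cv2.resize(np.vstack([np.hstack(P[:2]),np.hstack(P[2:])]),(600,600)))"
```

```text
(no output)
```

View pics/c4.png

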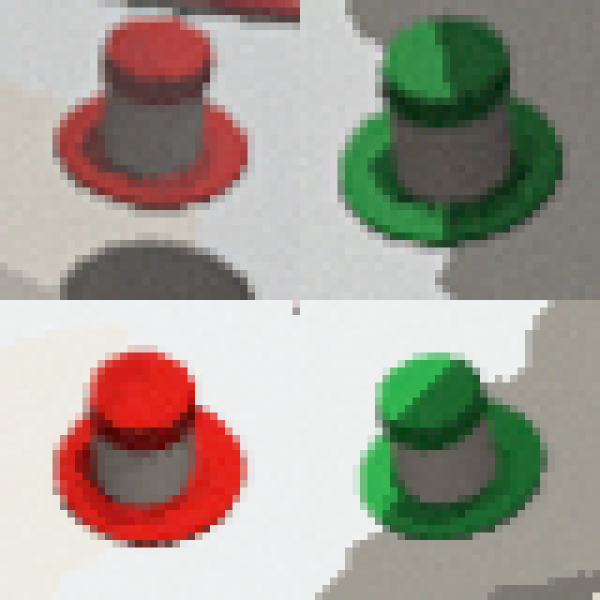

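Run:
```python
from h import *
for n,u,v,m in [('side',280.9,216,'red'),('scene',260.2,227.4,'red'),('side',181.6,258,'green'),('scene',155.6,216.7,'green')]: print(m,n,onz(n,u,v,49))
pick((648,37.5),50,-20,force=30)
im=bot.camera('side');cv2.imwrite('pics/side5.png',im[:,:,::-1])
```

```text
red side [443.16931449  12.6263718   49.        ]
red scene [444.80235342   5.90403289  49.        ]
green side [646.5933651  233.79992417  49.        ]
green scene [646.49112473 227.57917632  49.        ]
grip w 57.9 [648.   37.4  50.2] [-0.2 -0.4  2.3]
lift w 58.1 [ 0.1 -0.1 -2.5] t 24.2
```

View pics/side5.png

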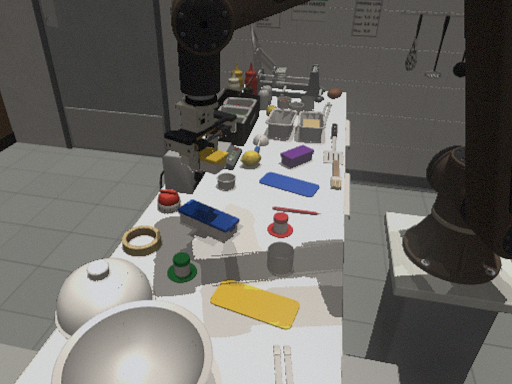

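The pot checks give red (444,9) and green (646.5,231), within about 5 mm of the mat centres. The yellow tub is held level (width 58). Placing it now.

```bash
python3 - <<'E'
from h import *
place((461,285.5),10,-11.2,zup=170)
bot.move_ptp([560,70,300],ori(-20))
for n in ['side','scene','wrist']:
    T=toolT(); im=bot.camera(n);cv2.imwrite(f'pics/{n}6.png',im[:,:,::-1]); np.savez(f'{n}6.npz',im=im,T=T)
    for c,zs in {'yellow':[45,3],'blue':[44,3]}.items():
      for b in blobs(im,c,vmin=40)[:3]:
        x,y,w,h=cv2.boundingRect(b)
        print(n,c,'px',x+w//2,y+h//2,w,h,*[' z%d '%z+' '.join('%.1f'%q for q in rect(proj(n,b,z,T))) for z in zs])
print(bot.read_state()['t'])
E
python3 -c "
import cv2,numpy as np
a=cv2.imread('pics/side6.png');b=cv2.imread('pics/scene6.png');c=cv2.imread('pics/wrist6.png')
f=lambda p,k:cv2.resize(p,(300*k,200*k)) if 0 else p
A=cv2.resize(a[190:340,130:330],(400,300));B=cv2.resize(b[150:330,120:360],(400,300));C=cv2.resize(c[:300,50:450],(400,300))
cv2.imwrite('pics/c6.png',np.vstack([np.hstack([A,B]),np.hstack([C,C*0])]))"
```

```text
carry w 58.5
down [461.1 285.6  10.1] [-0.  -0.1 -1.5]
t 29.0
side yellow px 290 303 17 13  z45 380.8 308.6 41.9 23.8 -48.6  z3 382.4 269.3 44.7 25.3 -48.6
side yellow px 239 290 9 11  z45 493.8 298.8 29.2 17.1 -77.1  z3 502.8 258.8 31.1 18.2 -77.1
side yellow px 236 311 18 8  z45 489.0 355.4 37.1 8.6 -6.5  z3 497.7 319.1 39.5 9.2 -6.5
side blue px 208 216 61 32  z44 642.1 44.9 172.7 67.5 -21.9  z3 660.3 -10.2 183.7 71.8 -21.9
side blue px 289 185 59 24  z44 444.1 -170.7 174.6 75.5 -16.4  z3 449.7 -239.5 185.7 80.3 -16.4
scene yellow px 170 284 46 65  z45 429.8 290.7 181.6 79.9 -11.7  z3 460.0 284.2 190.2 83.7 -11.7
scene blue px 216 195 27 45  z44 633.1 40.0 186.2 61.3 -22.1  z3 671.9 22.1 194.8 64.1 -22.1
scene blue px 309 191 7 17  z44 486.6 -198.3 69.2 18.1 -38.9  z3 518.7 -227.1 72.4 19.0 -38.9
wrist yellow px 176 292 43 30  z45 415.6 271.7 72.1 46.2 79.3  z3 394.0 294.5 79.5 51.0 79.3
wrist yellow px 156 214 46 23  z45 544.9 242.3 63.6 32.6 77.7  z3 536.6 262.1 70.1 35.9 77.7
wrist blue px 475 155 69 123  z44 467.4 -218.2 172.8 78.0 -16.6  z3 451.6 -244.8 190.0 85.8 -16.6
wrist blue px 265 96 51 133  z44 643.8 35.8 168.4 63.2 -21.8  z3 645.5 34.5 185.1 69.5 -21.8
30.2083
```

View pics/c6.png

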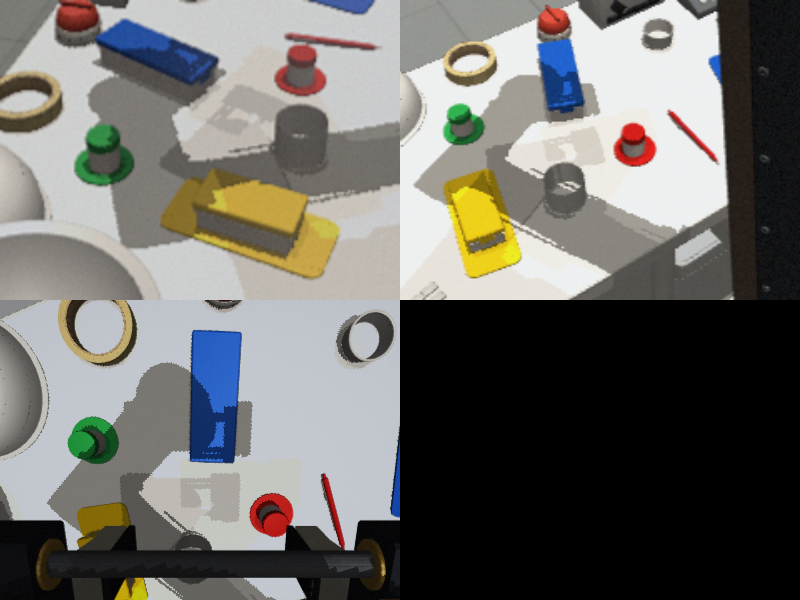

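The yellow tub is on its mat and the blue tub is clean at (643.8,35.8), 168x63 mm, -21.8°. I'll take a wrist look at the yellow tub before continuing.

Run:
```python
from h import *
bot.move_ptp([390,299,270],ori(-11))
T=toolT(); im=bot.camera('wrist');cv2.imwrite('pics/wrist7.png',im[:,:,::-1]); np.savez('wrist7.npz',im=im,T=T)
print(bot.read_state()['t'])
```

```text
31.3667
```

View pics/wrist7.png

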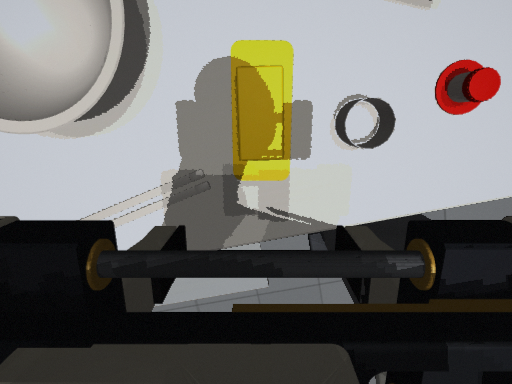

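The mat spans about (232–294, 41–180) px and the lid about (236–284, 66–159) px.

Run:
```python
from h import *
T=np.load('wrist7.npz')['T']
f=lambda q,z:np.mean([onz('wrist',*p,z,T)[:2] for p in q],0)
m=f([(231,41),(294,41),(290.5,180.5),(233,180.5)],3); l=f([(237,66),(284,66),(284,159),(238,160)],45)
a=onz('wrist',260.5,66,45,T)-onz('wrist',261,159.5,45,T);print(m,l,m-l,np.linalg.norm(a),np.degrees(np.arctan2(a[1],a[0])))
```

```text
[461.11629953 283.27647399] [461.65501105 285.25043142] [-0.53871151 -1.97395743] 114.20540715414384 -10.626495044433502
```

The yellow tub is 2 mm off centre with its yaw aligned. Next is the blue tub.

Run:
```python
from h import *
pick((643.5,36.5),7,-21.8,force=40,zup=170)
place((450.5,-240.5),11,-16.6,zup=170)
bot.move_ptp([390,-222,290],ori(-16.6))
for n in ['side','wrist']:
    T=toolT(); im=bot.camera(n);cv2.imwrite(f'pics/{n}8.png',im[:,:,::-1]); np.savez(f'{n}8.npz',im=im,T=T)
print(bot.read_state()['t'])
```

```text
grip w 64.0 [643.5  36.4   7.3] [-1.3 -1.9  2.8]
lift w 64.0 [-0.6 -0.6 -4.5] t 35.8
carry w 64.0
down [ 450.6 -240.5   11.1] [ 0.  -0.1 -3.4]
t 40.6
41.275
```

View pics/wrist8.png

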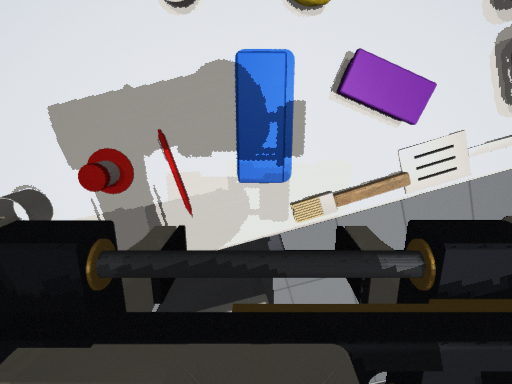

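View pics/side8.png

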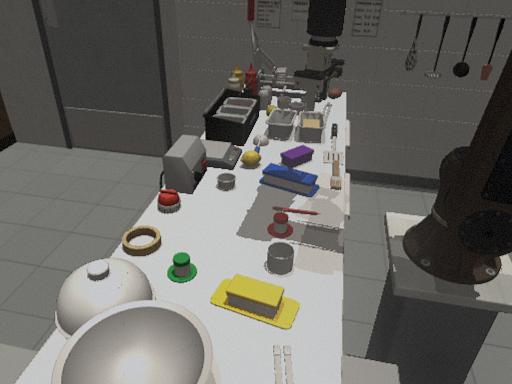

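```bash
python3 -c "
import cv2
a=cv2.imread('pics/wrist8.png')[40:195,220:310]
cv2.imwrite('pics/c8.png',cv2.resize(cv2.convertScaleAbs(a,alpha=1.3,beta=20),None,fx=3.8,fy=3.8,interpolation=cv2.INTER_NEAREST))
a=cv2.imread('pics/side8.png')[155:205,250:330]
cv2.imwrite('pics/c9.png',cv2.resize(a,None,fx=8,fy=8,interpolation=cv2.INTER_NEAREST))"
```

```text
(no output)
```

View pics/c8.png

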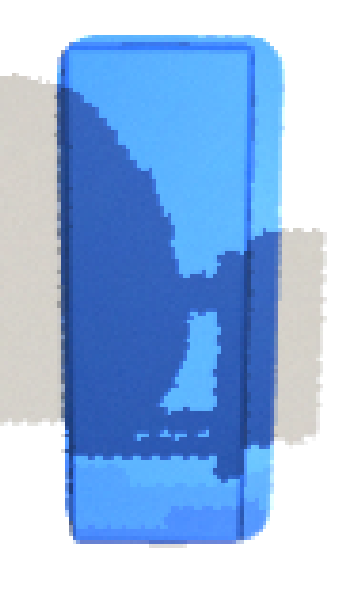

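View pics/c9.png

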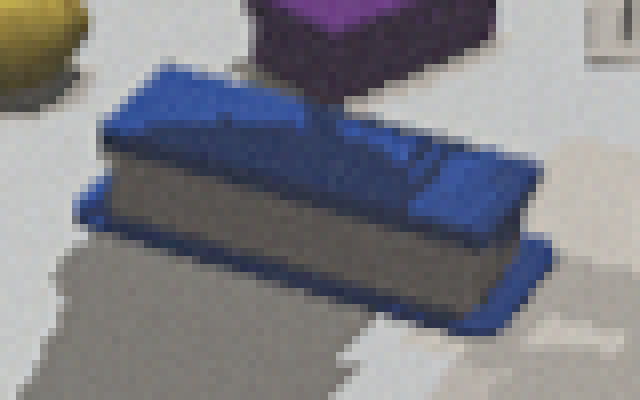

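Run:
```python
from h import *
T=np.load('wrist8.npz')['T']
P=lambda u,v,z:onz('wrist',u,v,z,T)[:2]
a=np.radians(-16.6);X=np.array([np.cos(a),np.sin(a)]);Y=np.array([-X[1],X[0]])
pc=lambda q:(round(float(q@X),1),round(float(q@Y),1))
k=lambda u,v:(220+u/3.8,40+v/3.8)
print('lid TL,TR,BR,BL',*[pc(P(*k(*p),47)) for p in [(62,46),(252,44),(240,540),(73,540)]])
print('mat right top/bot',pc(P(*k(284,150),3)),pc(P(*k(272,450),3)),'top',pc(P(*k(160,35),3)),'bot',pc(P(*k(160,544),3)))
for p in [(284,250),(278,350)]: print('mat R',pc(P(*k(*p),3)))
print('nominal mat',pc(np.array([450.5,-240.5])))
# side, from c9
S=lambda u,v,z:onz('side',250+u/8,155+v/8,z)[:2]
print('side mat near edge',pc(S(130,240,3)),pc(S(430,328,3)),'ends',pc(S(78,210,3)),pc(S(550,262,3)))
print('side lid corners',*[pc(S(*p,47)) for p in [(102,125),(163,66),(540,165),(490,240)]])
```

```text
lid TL,TR,BR,BL (584.3, -70.3) (585.0, -133.0) (417.3, -132.7) (417.3, -70.8)
mat right top/bot (557.3, -149.6) (444.4, -148.4) top (596.5, -103.0) bot (405.7, -103.4)
mat R (521.4, -150.7)
mat R (483.8, -149.6)
nominal mat (500.4, -101.8)
side mat near edge (559.4, -56.2) (428.1, -55.3) ends (588.7, -66.9) (404.4, -126.0)
side lid corners (578.5, -65.1) (579.1, -123.2) (412.8, -123.6) (409.3, -59.1)
```

The blue tub sits about 6 mm off centre across its mat (limit 15), 0 mm off along it, level and aligned. Wrist and side views agree. The pots and yellow tub are undisturbed, and the gripper is clear and open. Handing in.

Run:
```python
from h import *
s=bot.read_state(); print(s['t'],s['width'],s['contact_force'])
im=bot.camera('side')
print('ring/cup drift px check', np.abs(im[240:275,265:297].astype(int)-cv2.imread('pics/side0.png')[240:275,265:297,::-1]).mean(), np.abs(im[172:190,216:238].astype(int)-cv2.imread('pics/side0.png')[172:190,216:238,::-1]).mean())
bot.close_job()
```

```text
41.275 87.60933913281758 [ 0.3979989  -0.64576945  0.02168499]
ring/cup drift px check 12.662202380952381 9.106902356902356
the job is handed in; nothing more can be done
```

I took the stack apart in the required order (green pot, red pot, yellow tub, blue tub), set each on its own mat, and handed the job in at about 41 s. The gripper was open and clear; `close_job()` gives no verdict.

My last checks, measured from the mat centres (limit 15 mm):

| Item | Off centre | Notes |
|---|---|---|
| Red pot | about 1–2 mm | upright; single-view readings spread ±3.5 mm |
| Green pot | about 3–4 mm | upright; single-view readings spread ±3 mm |
| Yellow tub | about 2 mm | about 0.01 rad off its mat's length |
| Blue tub | about 6 mm across, 0 mm along | aligned; side view also showed about 5 mm across |

- **Blue tub:** I left it at about 6 mm rather than grip it again, because it was well inside the limit.
- **Steel ring and sauce cup:** The arm never went near either at low height, and both look unmoved in the side view. My pixel comparison with the start picture was inconclusive: it gave differences of about 13 and 9 grey levels, which could be changed shadows, and I did not re-measure their positions.
- **Camera disagreement:** The cameras differed from each other by about 3–6 mm, within what these margins allow.

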